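# Load the snack caddy

## Robot

A 7-joint arm with a two-finger parallel gripper is mounted at the origin on a cart in front of the work surface, level with it; the furniture and walls round the work are solid. World frame = base frame: x ahead of the robot, y to its left, z up, the work surface at z = 0. Lengths are in m, angles in rad, forces in N, time in s.
With the tool pointing down it reaches from about 0.425 to 0.875 m from the base axis. Payload 9.9 kg.
Tool frame: the origin (TCP) lies at the very end of the fingers, on their centre line; the grasp point (between the pads) lies 19 mm behind it; z points along the fingers, y is the line along which they close (so a half turn about z gives the same grasp; the last joint's range is limited). The gripper opens to 85 mm and grips with 20 to 120 N. Pads are 22 mm wide; open, the fingers measure 114 mm over their backs; the gripper's body (76 mm by 85 mm) begins 54 mm behind the grasp point. The pads swing forward as they close: fully open they stand 13 mm farther back than shut.
Start: joints at [-1.359, 0.576, 0.025, 1.437, -0.015, 1.129, -0.057], TCP at [0.197, 0.646, 0.231] pointing down, gripper open.
Joint ranges: [-2.76, 2.76], [-0.34, 2.15], [-1.52, 1.57], [0.19, 2.46], [-1.09, 4.23], [0.17, 1.99], [-2.82, 2.82]. Speed limits (rad/s): [2.22, 2.22, 3.01, 3.01, 3.14, 3.14, 3.14].

## Interface

Orientations are given as a unit quaternion [w, x, y, z].
In Python, from workcell import ctrl, gripper_open, clamp, solve_ik, imaging, workorder, telemetry gives the robot as it stands. Calls block until the motion is done:
- ctrl.goto(position, orientation): joint-space move of the TCP to a pose.
- ctrl.move_l(position, attitude=None, velocity=0.15, threshold=None): straight line of the TCP; attitude=None keeps the orientation; velocity is the mean speed in m/s. With threshold (N) it stops when the force on the tool has changed by that much, and returns True; else False.
- ctrl.movej(angles): joint-space move.
- gripper_open() and clamp(strength=None): open the fingers fully, or close them until they stop; strength is the grip in N (None keeps the last).
- ctrl.sleep(seconds).
- solve_ik(position, orientation): joint angles nearest the present ones, or None.
- imaging.grab_frame(name): name is "scene" or "top" or "wrist"; returns the picture (480x640x3 uint8, red, green, blue); there is no depth.
- imaging.camera_params(name): a dict with "fx", "fy", "cx", "cy" (pixels), "k1" (the pictures are not rectified: a ray, as slopes to the right and down, at radius r is drawn at 1 + k1 r^2 times it, then the intrinsics apply), "extrinsics" (4x4, takes a point from camera to world coordinates); the wrist camera has in their place "T_tool_cam" (4x4, takes a point from camera to tool coordinates, whose origin is the TCP and whose axes are the flange's). Camera axes: x right, y down, z forward; pixel columns grow to the right and rows downward; lengths in m; the calibration is good to about 2 mm. A picture is of the moment at which its call begins: read the wrist's pose just before it. camera_params takes no time and is no camera call.
A pose or a line that the arm cannot do raises ctrl.IKError and nothing moves.
- workorder.job_done(): hands the job in; it is judged then, once.
Readings, each from a call of its own:
- telemetry.get_time(): time.
- telemetry.get_qpos(): joint angles.
- telemetry.get_qd(): joint speeds.
- telemetry.get_joint_torque(): joint torques, N m.
- telemetry.get_eef_pos(): TCP position.
- telemetry.get_tool_rot(): TCP orientation.
- telemetry.get_force(): force on the tool from outside, world axes, zero at the start.
- telemetry.get_torque(): the same for the moment, N m.
- telemetry.get_opening(): opening from 0.0 (shut) to 1.0 (fully open).
- telemetry.get_gripper_force(): force on a finger pad.
Only numpy, scipy, OpenCV 4.12 (cv2) and the standard library are available. Lean on these libraries where they do the work, as an engineer would, in place of code of your own. Each camera call takes 0.05 s, during which the arm holds its last target. There are 200 camera calls.

## Task

Load the wooden snack caddy: lay the standing drinks can gently on its side in the half-round steel cradle, its bottom close up to the wooden end plate and its ring-pull top at the open end, and set the mandarin in the round cup beside it. Lay the can down, do not drop it, and leave the white mug and the spice jar where they stand.

Things in the scene. Friction and masses are not known exactly. Their poses are not given: they have to be found in the camera images.
- can_center (a point): Centre of the drinks can, an upright closed metal can 53 mm in diameter and 134 mm tall (about 0.2 kg), half-way up on its axis. Its z axis points along the can from the bottom to the ring-pull top, so vertical at the start. The can narrows a little in its last 12 mm at the top.
- can_top (a point): Middle of the can's top end (the ring-pull end), 67 mm along the can's axis from its centre.
- caddy_cradle (a point): Where the can's centre lies when laid with its bottom touching the end plate: on the axis of the half-round steel trough, 50.5 mm above the worktop. z up, y along the trough toward the end plate, x across the board toward the cup. The caddy is fixed; the trough cups only the lowest quarter of the can (44 mm wide outside, edges 19 mm below its axis), so fingers pass down beside it.
- caddy_plate (a point): Inner face of the wooden end plate (56 mm wide, 8 mm thick) on the trough's axis, 67 mm in +y of the cradle point; the plate's top is 21 mm higher. Same axes as the cradle's. The caddy's board is 196 x 170 mm and 12 mm thick.
- caddy_open (a point): Open end of the trough, on its axis, 58 mm in -y of the cradle point (trough 125 mm long, inner radius 27 mm); the can's top sticks out about 9 mm beyond it. Same axes as the cradle's.
- mandarin_center (a point): Centre of the mandarin, a ball-like orange fruit 58 mm across and 53 mm tall (about 0.09 kg), half-way up.
- caddy_cup (a point): Middle of the mouth of the round wooden cup on the caddy, 26 mm above the worktop; the inner diameter is 47 mm, the outer 59 mm, the cup 14 mm deep. The mandarin sits on its rim with its centre about 19 mm above this point. Same axes as the cradle's; the cup lies 100 mm in +x and 30 mm in +y of the cradle point.
- white_mug: Bystander: white mug, 97 mm tall, origin at the centre of its underside.
- spice_jar: Bystander: spice jar with a yellow cap, 42 mm across and 96 mm tall, origin at the centre of its underside.

How it is judged:
By the outcome, as a careful person would: the job done as asked, in the order asked, and still so for the second after the job is handed in, with the robot touching nothing.
It also fails if it takes over 48 s, if anything falls off the work surface, if the arm or the gripper's body presses on something with over 40 N, if the wrist force passes 120 N, or if a joint passes its speed limit or range.

## Working session

There is one attempt and no reset: what is moved stays moved. The work goes in short steps, each a Python script; the robot and the scene stay as the last script left them, time stands still between calls to the robot, and variables do not carry over. Pictures are saved under pics/ and viewed, at most 10 in all, crops included, and the job is handed in when it is done.

```bash
mkdir -p pics
python3 - <<'E'
from workcell import *
import cv2
print(telemetry.get_time(),telemetry.get_eef_pos(),telemetry.get_tool_rot())
for n in("scene","top"):
    cv2.imwrite(f"pics/{n}0.png",imaging.grab_frame(n)[:,:,::-1]); print(n,imaging.camera_params(n))
print(imaging.camera_params("wrist"))
E
```

```text
0.0 [0.19661711 0.64526849 0.2304447 ] [-7.94194508e-05  1.47329331e-01  9.89087158e-01 -8.10005978e-04]
scene {'fx': 613.390243038838, 'fy': 613.390243038838, 'cx': 328.2944645710312, 'cy': 243.1390929590524, 'k1': 0.023127963914307548, 'extrinsics': array([[ 0.66161691, -0.39313175,  0.63852212, -0.49257726],
       [-0.74973258, -0.33227678,  0.57227022, -1.11239171],
       [-0.01281152, -0.85734449, -0.51458361,  0.95302122],
       [ 0.        ,  0.        ,  0.        ,  1.        ]])}
top {'fx': 561.8818506483203, 'fy': 561.8818506483203, 'cx': 325.18286845609754, 'cy': 233.40087514823986, 'k1': -0.07922586780752076, 'extrinsics': array([[-0.07102838, -0.89254533,  0.44532888, -0.06808339],
       [-0.99744887,  0.06674251, -0.02532164, -0.12075421],
       [-0.00712165, -0.44599134, -0.89500894,  1.40992595],
       [ 0.        ,  0.        ,  0.        ,  1.        ]])}
{'fx': 357.60405396899847, 'fy': 357.60405396899847, 'cx': 317.5863816410274, 'cy': 241.47945360777348, 'k1': -0.07422727930594987, 'T_tool_cam': array([[-1.04057302e-03, -9.65470746e-01, -2.60509416e-01,
         6.64400809e-02],
       [ 9.99999104e-01, -1.22416097e-03,  5.42473709e-04,
        -6.22276670e-04],
       [-8.42647955e-04, -2.60508618e-01,  9.65471154e-01,
        -1.43128004e-01],
       [ 0.00000000e+00,  0.00000000e+00,  0.00000000e+00,
         1.00000000e+00]])}
```

View pics/scene0.png

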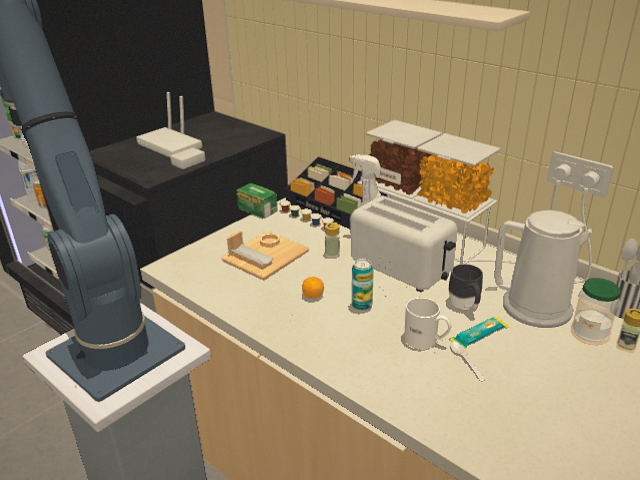

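View pics/top0.png

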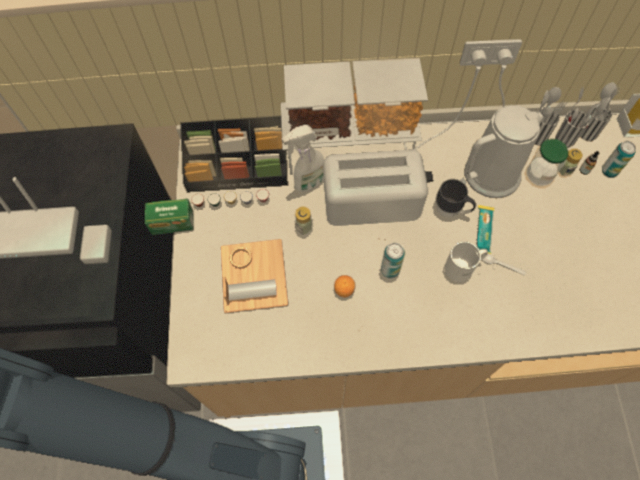

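The scene shows the can at (362,285), mandarin at (312,288), and caddy at (265,253). In the top view they are at (392,262), (344,286) and (253,275), with the plate at the left end (224,290) and the open end at (275,289). Next I'll zoom in on both.

Run:
```python
import cv2,numpy as np
s=cv2.imread("pics/scene0.png");t=cv2.imread("pics/top0.png")
cv2.imwrite("pics/sz.png",cv2.resize(s[215:325,215:385],None,fx=4.7,fy=4.7,interpolation=cv2.INTER_CUBIC))
cv2.imwrite("pics/tz.png",cv2.resize(t[200:320,210:410],None,fx=4,fy=4,interpolation=cv2.INTER_CUBIC))
for n,im in(("s",s),("t",t)):
    h=cv2.cvtColor(im,cv2.COLOR_BGR2HSV); m=cv2.inRange(h,(6,190,130),(18,255,255))
    N,l,st,c=cv2.connectedComponentsWithStats(m)
    for i in range(1,N):
        if st[i,4]>120: print(n,st[i],c[i])
```

```text
s [ 418  155   75   58 2862] [454.0408805  182.60621943]
s [291 179  19  16 190] [299.92631579 186.78421053]
s [303 277  20  21 307] [312.23778502 287.75570033]
```

View pics/sz.png

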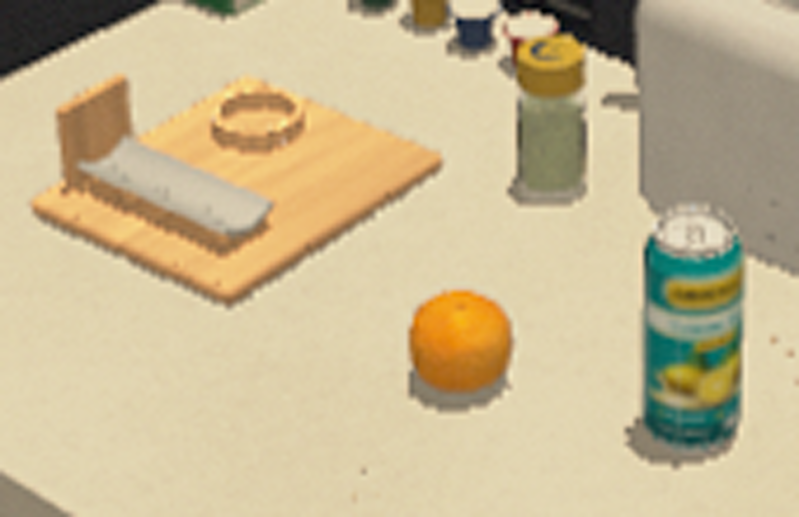

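View pics/tz.png

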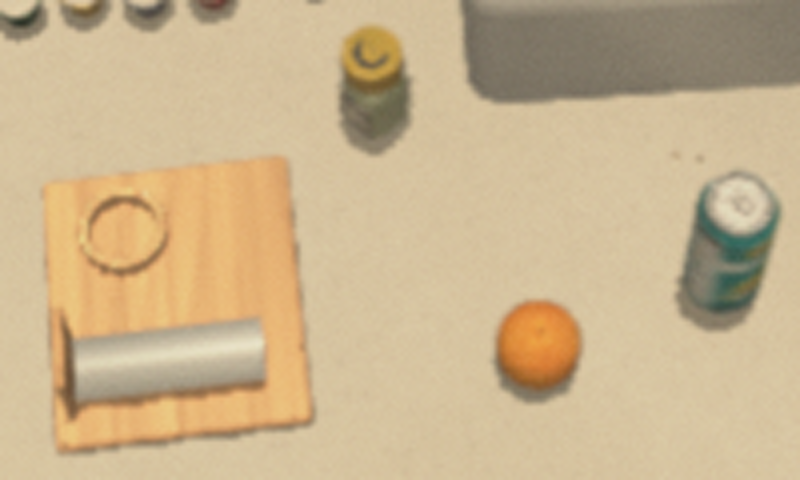

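```bash
cat > h.py <<'E'
from workcell import *
import cv2,numpy as np
from scipy.spatial.transform import Rotation as R
def und(n,uv):
    p=imaging.camera_params(n); d=(np.array(uv,float)-[p["cx"],p["cy"]])/p["fx"]; s=d.copy()
    for _ in range(20): s=d/(1+p["k1"]*(s@s))
    return np.r_[s,1]
def ray(n,uv,T=None):
    if T is None: T=imaging.camera_params(n)["extrinsics"]
    v=T[:3,:3]@und(n,uv); return T[:3,3],v/np.linalg.norm(v)
def tri(rays):
    A=np.zeros((3,3));b=np.zeros(3)
    for o,v in rays:
        P=np.eye(3)-np.outer(v,v);A+=P;b+=P@o
    x=np.linalg.solve(A,b); return x,[1e3*np.linalg.norm(np.cross(x-o,v)) for o,v in rays]
def onz(r,z): o,v=r; return o+v*(z-o[2])/v[2]
def wristT():
    T=np.eye(4);T[:3,3]=telemetry.get_eef_pos();q=np.array(telemetry.get_tool_rot())
    T[:3,:3]=R.from_quat(q[[1,2,3,0]]).as_matrix(); return T@imaging.camera_params("wrist")["T_tool_cam"]
def quat(zax,yax):
    z=np.array(zax,float);z/=np.linalg.norm(z);y=np.array(yax,float);y-=z*(y@z);y/=np.linalg.norm(y)
    q=R.from_matrix(np.c_[np.cross(y,z),y,z]).as_quat(); return q[[3,0,1,2]]
E
python3 - <<'E'
from h import *
np.set_printoptions(precision=4,suppress=True)
S=lambda u,v:((u+.5)/4.7+214.5,(v+.5)/4.7+214.5)
T=lambda u,v:((u+.5)/4+209.5,(v+.5)/4+199.5)
for n,s,t in [("cantop",(696,231),(740,203)),("mand",(461,341),(539,345)),("cup",(258,113),(123,231)),
 ("b lowx hiy",(33,205),(60,447)),("b lowx lowy",(228,295),(312,420)),("b hix lowy",(441,157),(287,157)),("b hix hiy",(250,80),(44,185)),
 ("tr open far",(273,207),(263,320)),("tr open near",(222,235),(265,383)),("tr pl far",(120,140),(75,335)),("jarcap",(552,50),(373,50)),("canbot",(690,437),(718,306))]:
    x,e=tri([ray("scene",S(*s)),ray("top",T(*t))]); print(n,x,np.round(e,1))
print("mug",onz(ray("top",(462,256)),.097),onz(ray("scene",(422,306)),.097))
E
```

```text
cantop [ 0.5086 -0.3275  0.1303] [0.4 0.4]
mand [ 0.4626 -0.1992  0.0265] [0.1 0.1]
cup [0.5675 0.0741 0.0225] [0.5 0.5]
b lowx hiy [0.4206 0.1194 0.0065] [1.3 1.3]
b lowx lowy [ 0.4273 -0.0469  0.0091] [0.7 0.7]
b hix lowy [ 0.6197 -0.0376  0.0101] [0.9 0.9]
b hix hiy [0.6142 0.1315 0.005 ] [0.2 0.2]
tr open far [ 0.4931 -0.0183  0.0263] [0.8 0.8]
tr open near [ 0.4493 -0.0188  0.0276] [0.4 0.4]
tr pl far [0.4871 0.1074 0.0287] [4.3 4.3]
jarcap [ 0.6521 -0.1028  0.0968] [0.8 0.8]
canbot [ 0.4982 -0.3276 -0.0015] [6.2 6.2]
mug [ 0.4944 -0.5035  0.097 ] [ 0.4979 -0.5121  0.097 ]
```

```bash
cat >> h.py <<'E'
YAW=0.046; A=np.radians(65)
CR=np.array([.4685,.0393,.0505]); CX=np.array([np.cos(YAW),np.sin(YAW),0]); CY=np.array([-np.sin(YAW),np.cos(YAW),0]); UP=np.array([0,0,1.])
OFF=.024  # TCP ahead of can axis along tool z
def q_can(az):  # upright can, tool horizontal heading az, camera up
    h=np.array([np.cos(az),np.sin(az),0]); z=np.sin(A)*h-np.cos(A)*UP
    return z,quat(z,np.cross(UP,-h) if 0 else np.cross(z,np.sin(A)*UP+np.cos(A)*h))
def q_lay():
    z=np.cos(A)*CY-np.sin(A)*UP; return z,quat(z,-CX)
E
python3 - <<'E'
from h import *
np.set_printoptions(precision=2,suppress=True)
can=np.array([.5086,-.3275,.067])
z,q=q_lay(); print("lay",q,solve_ik(CR+OFF*z,q),solve_ik(CR+OFF*z+.1*UP,q))
for az in np.radians([-90,-75,-60,-45,-30,-15,0,15]):
    z,q=q_can(az); p=can+OFF*z
    print(np.degrees(az),z,solve_ik(p,q),solve_ik(p-.09*z,q),solve_ik(p+.13*UP,q))
zq=quat([0,0,-1],[0,1,0])
print("look",solve_ik([.49,0.03,.25],quat([0,0,-1],CX)),solve_ik([.49,0.03,.25],quat([0,0,-1],-CX)),solve_ik([.49,0.03,.25],zq))
E
```

```text
lay [-0.15  0.71 -0.67 -0.16] [ 0.9   1.14 -1.43  2.13  1.01  0.86  2.17] [-0.45  0.67  0.91  2.11 -1.04  1.15 -1.97]
-90.0 [ 0.   -0.91 -0.42] [-0.11  0.98  0.1   2.12  1.48  1.06  1.63] [-0.19  0.89 -0.03  2.11  1.31  1.19  1.71] [-0.02  0.71 -0.04  2.11  1.39  1.2   1.91]
-75.0 [ 0.23 -0.88 -0.42] [-0.12  0.99  0.13  2.32  1.89  1.07  1.36] [-0.23  0.89  0.01  2.38  1.66  1.14  1.43] [-0.01  0.67 -0.03  2.31  1.72  1.12  1.75]
-59.99999999999999 [ 0.45 -0.78 -0.42] None None None
-45.0 [ 0.64 -0.64 -0.42] None None None
-29.999999999999996 [ 0.78 -0.45 -0.42] None None None
-14.999999999999998 [ 0.88 -0.23 -0.42] None None None
0.0 [ 0.91  0.   -0.42] [ 1.57  1.27 -1.08  2.41  3.25  0.72  2.8 ] None [ 1.66  1.01 -1.3   2.4   3.03  0.53  2.73]
14.999999999999998 [ 0.88  0.23 -0.42] [ 1.73  1.41 -1.29  2.22  2.59  0.22 -2.63] [ 1.95  1.42 -1.44  2.25  1.64  0.24 -1.69] None
look [-0.57  0.32  0.56  1.89 -0.2   0.98  0.13] [-0.96  0.63  1.37  1.9  -0.67  1.18 -2.44] [-0.38  0.29  0.3   1.89 -0.1   0.97  1.53]
```

```bash
python3 - <<'E'
from h import *
q=quat([0,0,-1],[0,1,0])
for i,p in enumerate([[.5,.08,.25],[.5,-.15,.25]]):
    ctrl.goto(p,q); T=wristT(); np.save(f"T{i}.npy",T)
    im=imaging.grab_frame("wrist")[:,:,::-1]; cv2.imwrite(f"pics/w{i}.png",im); print(telemetry.get_time(),telemetry.get_eef_pos(),telemetry.get_qpos())
E
python3 -c "
import cv2,numpy as np
a=cv2.imread('pics/w0.png');b=cv2.imread('pics/w1.png')
cv2.imwrite('pics/w01.png',np.hstack([cv2.resize(a,(400,300)),cv2.resize(b,(400,300))]))"
```

```text
2.4417 [0.5000385  0.08092496 0.24991426] [-0.41451162  0.31356983  0.21798003  1.85165539 -0.08039735  0.98485731
  1.40984695]
3.4083 [ 0.50058564 -0.14777927  0.24983665] [-0.01238725  0.34213796  0.29100533  1.81758656 -0.11598235  0.99865005
  1.89932911]
```

View pics/w01.png

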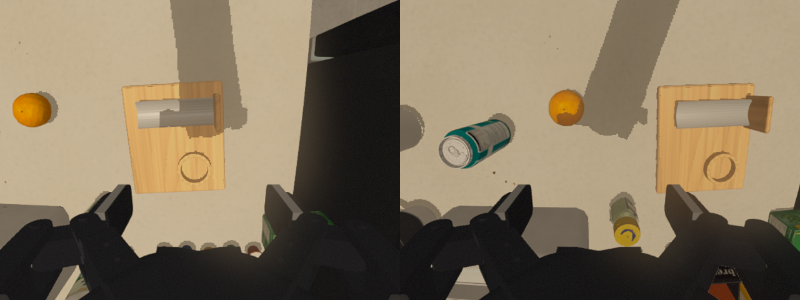

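The left half (TCP y=.08) shows the caddy at about (175,137), with the plate on the right. The right half (y=-.15) shows the can top at (455,150), the mandarin at (567,107) and the caddy at (705,137). I'll make one detailed crop for a close measurement.

Run:
```python
import cv2,numpy as np
a=cv2.imread('pics/w0.png');b=cv2.imread('pics/w1.png')
f=lambda im,x0,y0,w,h,s:cv2.resize(im[y0:y0+h,x0:x0+w],(int(w*s),int(h*s)),interpolation=cv2.INTER_CUBIC)
C=np.zeros((600,800,3),np.uint8)
C[:400,:400]=f(a,190,120,200,200,2)
C[:400,400:]=f(b,408,120,200,200,2)
C[400:,:400]=f(b,50,180,200,100,2)
cv2.imwrite("pics/c1.png",C)
for n,im in(("w0",a),("w1",b)):
    h=cv2.cvtColor(im,cv2.COLOR_BGR2HSV); m=cv2.inRange(h,(6,190,90),(18,255,255))
    N,l,st,c=cv2.connectedComponentsWithStats(m)
    for i in range(1,N):
        if st[i,4]>300: print(n,st[i],c[i])
```

```text
w0 [  22  149   60   54 1759] [ 55.47811256 175.98237635]
w1 [ 238  145   56   56 1666] [265.78991597 171.98319328]
w1 [494 454  42  26 738] [513.90514905 466.9295393 ]
```

View pics/c1.png

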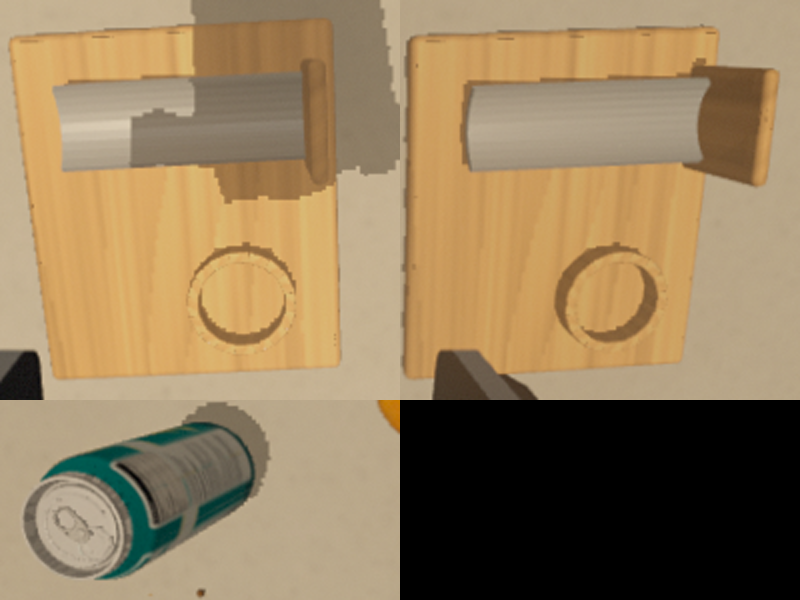

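Run:
```python
from h import *
np.set_printoptions(precision=4,suppress=True)
T0,T1=np.load("T0.npy"),np.load("T1.npy")
a=lambda u,v:ray("wrist",(u/2+189.75,v/2+119.75),T0)
b=lambda u,v:ray("wrist",((u-400)/2+407.75,v/2+119.75),T1)
for n,p,q,z in [("open lowx",(55,86),(474,84),.0315),("open hix",(63,171),(470,171),.0315),("pl lowx",(303,72),(708,80),.0315),("pl hix",(303,160),(697,163),.0315),
 ("ptop lowx",(303,60),(765,69),.0715),("ptop hix",(305,184),(753,184),.0715),("cup",(242,300),(616.5,300),.026),
 ("b0",(12,38),(410,40),.012),("b1",(330,20),(718,28),.012),("b2",(340,364),(682,361),.012),("b3",(55,378),(405,377),.012)]:
    x,e=tri([a(*p),b(*q)]); print(n,x,np.round(e,1),onz(a(*p),z)[:2],onz(b(*q),z)[:2])
rm=[ray("wrist",(55.5,176),T0),ray("wrist",(265.8,172),T1)]
print("mand",tri(rm),[onz(r,.0265) for r in rm])
print("cantop",onz(ray("wrist",(88.75,241.9),T1),.134))
print("canbot far edge",onz(ray("wrist",(50+254/2,180+65/2),T1),0))
```

```text
open lowx [ 0.4494 -0.02    0.0288] [0.5 0.5] [ 0.4498 -0.0192] [ 0.4488 -0.021 ]
open hix [ 0.4931 -0.0185  0.0293] [0.1 0.1] [ 0.4926 -0.0179] [ 0.4928 -0.0193]
pl lowx [0.444  0.1043 0.0292] [0.5 0.5] [0.4434 0.1042] [0.4445 0.1027]
pl hix [0.4877 0.105  0.0294] [0.2 0.2] [0.4872 0.1049] [0.4875 0.1036]
ptop lowx [0.4373 0.1014 0.0732] [0.2 0.2] [0.4371 0.1015] [0.4375 0.1027]
ptop hix [0.491  0.103  0.0759] [0.5 0.5] [0.4922 0.1033] [0.4913 0.1063]
cup [0.5653 0.0734 0.0253] [0.6 0.6] [0.5644 0.0734] [0.5656 0.0731]
b0 [ 0.4266 -0.0479  0.0054] [0.9 0.9] [ 0.4259 -0.0457] [ 0.4276 -0.0496]
b1 [0.4175 0.1191 0.0103] [0.1 0.1] [0.4177 0.1189] [0.4175 0.118 ]
b2 [0.6097 0.1299 0.0112] [0.5 0.5] [0.6088 0.1298] [0.6098 0.1295]
b3 [ 0.6201 -0.0382  0.0075] [0.1 0.1] [ 0.6181 -0.0368] [ 0.6178 -0.0395]
mand (array([ 0.4609, -0.2016,  0.0196]), [np.float64(0.35824959880267165), np.float64(0.3582495988026981)]) [array([ 0.4607, -0.1964,  0.0265]), array([ 0.46  , -0.2007,  0.0265])]
cantop [ 0.5042 -0.3257  0.134 ]
canbot far edge [ 0.5062 -0.3065  0.    ]
```

```bash
cat >> h.py <<'E'
CR=np.array([.468,.0383,.0505]); CAN=np.array([.506,-.3265,.067]); MAN=np.array([.462,-.199,.0265]); CUP=np.array([.566,.0735,.026])
E
python3 - <<'E'
from h import *
np.set_printoptions(precision=3,suppress=True)
z,q=q_can(np.radians(-90)); p=CAN+OFF*z
ctrl.goto(p-.09*z+.08*UP,q); print(telemetry.get_time(),telemetry.get_qpos())
ctrl.move_l(p-.09*z,velocity=.15); print(telemetry.get_eef_pos(),p-.09*z,telemetry.get_force())
cv2.imwrite("pics/pre.png",imaging.grab_frame("wrist")[:,:,::-1]); np.save("T2.npy",wristT())
zl,ql=q_lay()
for f in(.02,.08,.12): print(solve_ik(CR+OFF*zl+f*UP,ql))
E
```

```text
4.5833 [-0.417  0.77   0.319  2.12   1.173  1.002  1.942]
[ 0.506 -0.267  0.096] [ 0.506 -0.267  0.095] [0.047 0.501 0.604]
[ 0.788  0.858 -1.08   2.128  0.571  0.567  2.604]
[ 0.804  0.726 -1.075  2.085  0.319  0.641  2.804]
[ 0.911  0.761 -1.293  2.045  0.428  0.784  2.642]
```

View pics/pre.png

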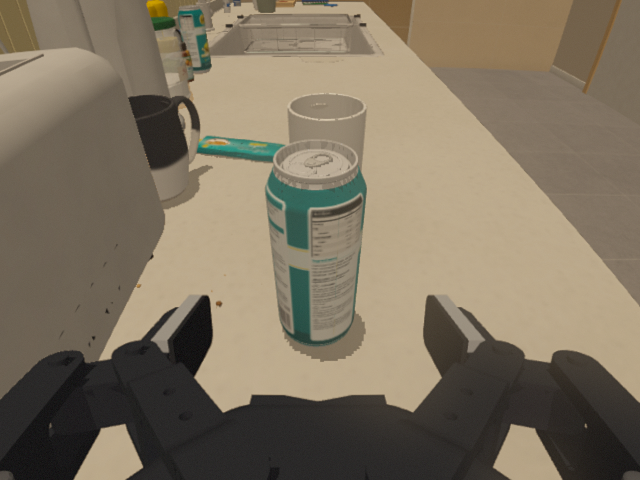

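The can is centred between the open pads: its axis is at column 317 and its top ellipse at (316,162). The way is clear, so I'll check the distance, grasp and lift.

Run:
```python
from h import *
np.set_printoptions(precision=4,suppress=True)
T=np.load("T2.npy"); c=onz(ray("wrist",(316,162),T),.134); print("top seen",c, onz(ray("wrist",(318,343),T),0))
y=-.3265 if abs(c[1]+.3265)>.006 else (c[1]-.3265)/2
z,q=q_can(np.radians(-90)); p=np.array([CAN[0],y,.067])+OFF*z; print(p)
print(ctrl.move_l(p,velocity=.12,threshold=6), telemetry.get_eef_pos())
clamp(40); print("open",telemetry.get_opening(),telemetry.get_gripper_force(),telemetry.get_force(),telemetry.get_eef_pos())
ctrl.move_l(np.array(telemetry.get_eef_pos())+.12*UP,velocity=.15)
print(telemetry.get_opening(),telemetry.get_force(),telemetry.get_time(),telemetry.get_qpos(),telemetry.get_eef_pos())
zl,ql=q_lay(); g=CR-.005*CY+OFF*zl
for f in(.0,.08,.12): print(solve_ik(g+f*UP,ql))
```

```text
top seen [ 0.5057 -0.324   0.134 ] [ 0.5049 -0.3117  0.    ]
[ 0.506  -0.347   0.0569]
False [ 0.5063 -0.3464  0.0569]
open 0.5978976551562377 41.59747928380966 [1.7584 2.2509 3.8721] [ 0.5064 -0.3468  0.0572]
0.5962665655524771 [ 0.1716  0.1175 -2.6044] 7.575 [-0.3073  0.7814  0.3936  2.1295  1.3223  0.8975  1.9276] [ 0.5063 -0.3465  0.1763]
[ 0.7937  0.9051 -1.082   2.1353  0.6607  0.5586  2.5435]
[ 0.8136  0.7271 -1.0754  2.0819  0.3177  0.6475  2.8149]
[ 0.9201  0.7624 -1.2934  2.0416  0.4271  0.7904  2.6527]
```

Run:
```python
from h import *
from scipy.spatial.transform import Slerp
np.set_printoptions(precision=3,suppress=True)
z0,q0=q_can(np.radians(-90)); zl,ql=q_lay()
S=Slerp([0,1],R.from_quat(np.array([q0,ql])[:,[1,2,3,0]]))
c0=np.array([.506,-.325,.187]); c1=CR-.005*CY+.06*UP
def pose(s):
    r=S(s); q=r.as_quat()[[3,0,1,2]]; c=c0+(c1-c0)*s+4*s*(1-s)*.03*UP
    return c+OFF*r.as_matrix()[:,2],q
for s in(.33,.67,1): print(s,pose(s)[0],solve_ik(*pose(s)))
for s in(.33,.67,1):
    p,q=pose(s); j=solve_ik(p,q)
    if j is None or np.abs(j-telemetry.get_qpos()).max()>1.3: print("stop",s,j); break
    ctrl.movej(j); print(s,telemetry.get_time(),telemetry.get_qpos(),telemetry.get_eef_pos(),p,telemetry.get_opening(),telemetry.get_force())
g=CR-.005*CY+OFF*zl
for f in(.0,.02,.04): print(solve_ik(g+f*UP,ql))
cv2.imwrite("pics/lay.png",imaging.grab_frame("top")[180:340,200:420,::-1].repeat(3,0).repeat(3,1))
```

```text
0.33 [ 0.494 -0.221  0.169] [-0.215  0.492  0.208  2.072  0.786  0.776  2.503]
0.67 [ 0.481 -0.087  0.138] [ 0.47   0.472 -0.636  2.031  0.504  0.803  2.692]
1 [0.468 0.043 0.089] [ 0.807  0.77  -1.077  2.098  0.394  0.618  2.755]
0.33 8.1833 [-0.215  0.493  0.208  2.072  0.788  0.777  2.5  ] [ 0.493 -0.222  0.168] [ 0.494 -0.221  0.169] 0.593474192324642 [-0.148 -0.427 -1.688]
0.67 9.1083 [ 0.469  0.474 -0.634  2.032  0.505  0.803  2.69 ] [ 0.48  -0.088  0.137] [ 0.481 -0.087  0.138] 0.6007960429302011 [ 0.273  0.156 -1.071]
1 9.7 [ 0.805  0.77  -1.074  2.098  0.395  0.619  2.754] [0.468 0.043 0.088] [0.468 0.043 0.089] 0.5953443606378568 [-0.37   0.437 -2.146]
[ 0.734  0.845 -0.959  2.137  0.489  0.49   2.721]
[ 0.759  0.819 -1.     2.126  0.457  0.532  2.733]
[ 0.783  0.794 -1.039  2.113  0.425  0.575  2.744]
```

View pics/lay.png

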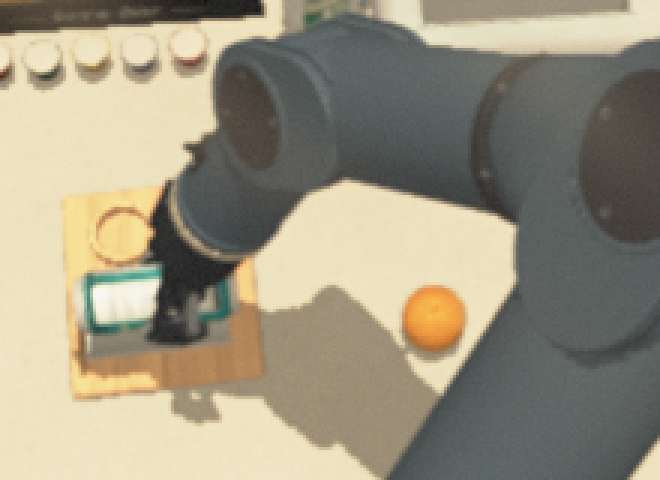

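The can is lying level above the trough, with its bottom at the plate end (crop ~(85,305)) and the mandarin clear at (434,318). Now I'll lower it, close the gap to the plate and set it down under force watch.

Run:
```python
from h import *
np.set_printoptions(precision=4,suppress=True)
zl,ql=q_lay(); g=CR-.005*CY+OFF*zl; E=lambda:np.array(telemetry.get_eef_pos())
st=lambda n:print(n,telemetry.get_time(),E()-(CR+OFF*zl),telemetry.get_force(),telemetry.get_opening())
print(ctrl.move_l(g+.006*UP,velocity=.08,threshold=8)); st("down")
print(ctrl.move_l(E()+.011*CY,velocity=.015,threshold=4)); st("plate")
ctrl.move_l(E()-.0007*CY,velocity=.02)
print(ctrl.move_l(E()-.012*UP,velocity=.012,threshold=4)); st("seat")
```

```text
False
down 10.575 [ 0.0003 -0.0049  0.0062] [-0.1011  0.2112 -1.9222] 0.595200182749831
True
plate 11.025 [-0.0001 -0.0006  0.0058] [-0.8262 -0.0206 -1.1103] 0.5942874983769072
True
seat 11.65 [ 0.0004 -0.0011  0.0042] [ 0.8329 -0.3807  3.4476] 0.5978541770284913
```

Run:
```python
from h import *
np.set_printoptions(precision=4,suppress=True)
zl,ql=q_lay(); E=lambda:np.array(telemetry.get_eef_pos()); b=CR+OFF*zl
ctrl.sleep(.2); print(E()-b,telemetry.get_force(),telemetry.get_torque())
for i in range(4):
    r=ctrl.move_l(E()-.001*UP,velocity=.01,threshold=10); ctrl.sleep(.1)
    F=np.array(telemetry.get_force()); print(r,E()-b,F,telemetry.get_torque(),telemetry.get_time())
    if F[2]>9: break
cv2.imwrite("pics/seat.png",imaging.grab_frame("wrist")[:,:,::-1])
```

```text
[ 0.0004 -0.0011  0.0042] [1.9718 1.2839 3.7669] [-0.0749 -0.4393 -0.1244]
False [ 0.0008 -0.001   0.0038] [ 1.283  -1.9585 13.7364] [0.0635 0.125  0.2812] 12.2
```

View pics/seat.png

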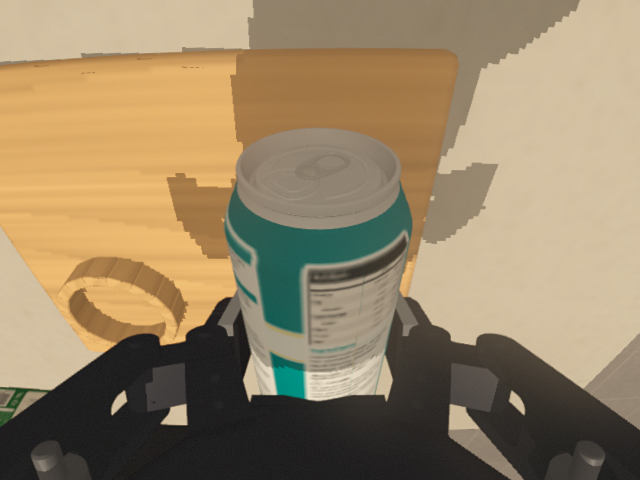

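The can lies in line with the trough, its top overhanging the open end at (318,175), and contact is stiff. I'll lift slightly, confirm the plate contact by sliding, then set it down again and release.

Run:
```python
from h import *
np.set_printoptions(precision=4,suppress=True)
zl,ql=q_lay(); E=lambda:np.array(telemetry.get_eef_pos()); b=CR+OFF*zl
st=lambda n,*a:print(n,*a,telemetry.get_time(),E()-b,np.array(telemetry.get_force()))
ctrl.move_l(E()+.0015*UP,velocity=.02); ctrl.sleep(.2); st("up")
r=ctrl.move_l(E()+.006*CY,velocity=.012,threshold=7); st("slide",r); ctrl.sleep(.2); st("hold")
ctrl.move_l(E()-.0005*CY,velocity=.02); 
r=ctrl.move_l(E()-.004*UP,velocity=.01,threshold=4); ctrl.sleep(.1); st("seat",r)
```

```text
up 12.7083 [ 0.0004 -0.0011  0.005 ] [-0.2794  0.4684 -1.6315]
slide True 12.9833 [ 0.0004 -0.0006  0.0046] [ 1.2531  0.2826 -1.5306]
hold 13.1833 [ 0.0003 -0.0006  0.0044] [ 1.2266  1.0498 -0.7057]
seat True 13.75 [ 0.0006 -0.0009  0.004 ] [ 0.055  -1.6369  4.5807]
```

Run:
```python
from h import *
np.set_printoptions(precision=4,suppress=True)
zl,ql=q_lay(); E=lambda:np.array(telemetry.get_eef_pos())
gripper_open(); print(telemetry.get_opening(),telemetry.get_force(),telemetry.get_time())
ctrl.move_l(E()-.11*zl,velocity=.15); print(telemetry.get_time(),telemetry.get_qpos())
for yy in ([0,1,0],[0,-1,0],CX,-CX): 
    q=quat([0,0,-1],yy); print(yy,solve_ik([MAN[0],MAN[1],.15],q),solve_ik([MAN[0],MAN[1],.006],q))
    print(solve_ik([CUP[0],CUP[1],.0245],q))
```

```text
1.0033916588347553 [0.4226 0.2325 0.1108] 14.1917
15.075 [ 0.9596  0.7746 -1.2228  2.0251  0.4008  0.7975  2.7746]
[0, 1, 0] [ 0.6478  0.4482 -0.4725  1.9791  0.2847  0.7784  1.5815] [ 0.463   0.6603 -0.2229  2.1074  0.3486  0.4082  1.5347]
[-0.1103  0.6826 -0.1564  1.9233  0.1892  0.5497  1.1769]
[0, -1, 0] [-0.4116  0.849   1.3581  2.0131 -0.9458  1.1307 -0.1941] [-0.1104  0.7858  0.6811  2.1275 -0.9631  0.5734 -0.2817]
[-0.7268  0.9015  0.9067  1.9455 -0.9955  0.8272 -0.8205]
[0.9989 0.046  0.    ] [ 0.1562  0.4312  0.2226  1.9962 -0.139   0.7284  0.509 ] [ 0.0472  0.7067  0.4101  2.1222 -0.6566  0.4379  1.0219]
[-0.6641  0.8382  0.7683  1.9434 -0.8787  0.7357  0.6854]
[-0.9989 -0.046  -0.    ] [ 1.0373  0.628  -1.1225  1.9669  0.6849  0.9918  2.7701] [ 0.8152  0.7634 -0.7762  2.0948  0.9073  0.6622  2.596 ]
[ 0.22    0.7642 -0.6896  1.9109  0.7195  0.7316  2.2928]
```

Run:
```python
from h import *
np.set_printoptions(precision=4,suppress=True)
E=lambda:np.array(telemetry.get_eef_pos())
q=quat([0,0,-1],[0,1,0])
ctrl.move_l(E()+.04*UP,velocity=.15); ctrl.goto([MAN[0]-.02,MAN[1]+.06,.2],q)
def det():
    T=wristT(); im=imaging.grab_frame("wrist")
    m=cv2.inRange(cv2.cvtColor(im,cv2.COLOR_RGB2HSV),(6,190,90),(18,255,255))
    N,l,s,c=cv2.connectedComponentsWithStats(m); i=1+np.argmax(s[1:,4]); x,y,w,h=s[i,:4]
    return ray("wrist",(x+w/2-.5,y+h/2-.5),T),s[i],im
r1,s1,im=det(); cv2.imwrite("pics/after.png",im[:,:,::-1])
ctrl.goto([MAN[0]-.02,MAN[1],.16],q); r2,s2,_=det()
print(s1,s2,tri([r1,r2]),onz(r1,.0265),onz(r2,.0265),telemetry.get_time(),telemetry.get_qpos())
```

```text
[ 220  211   61   63 2000] [ 283  221   69   72 3501] (array([ 0.4604, -0.2003,  0.0286]), [np.float64(0.06939876808956667), np.float64(0.06939876808964872)]) [ 0.4609 -0.2007  0.0265] [ 0.4611 -0.2003  0.0265] 17.1667 [ 0.7374  0.4256 -0.5706  2.0084  0.3156  0.7955  1.5541]
```

View pics/after.png

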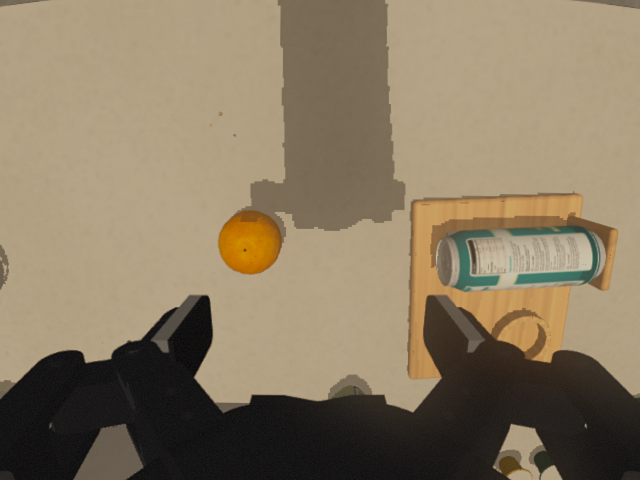

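The can lies in the cradle with its bottom at the plate (605,255) and its top at the open end (447,260). The mandarin at (250,242) triangulates to (0.461, -0.200, 0.0286), which fits its height. Now I'll grasp and place it.

Run:
```python
from h import *
np.set_printoptions(precision=4,suppress=True)
E=lambda:np.array(telemetry.get_eef_pos())
st=lambda n,*a:print(n,*a,telemetry.get_time(),E(),np.array(telemetry.get_force()),telemetry.get_opening())
q=quat([0,0,-1],[0,1,0]); m=np.array([.461,-.2004,0])
ctrl.move_l(m+.09*UP,velocity=.15); print(ctrl.move_l(m+.006*UP,velocity=.1,threshold=8)); st("at")
clamp(20); st("grip"); z0=E()[2]
ctrl.move_l(E()+.13*UP,velocity=.15); st("lift")
c=np.array([.5655,.0735,0])
ctrl.goto(c+.1*UP,q); st("over")
ctrl.move_l(c+(z0+.0185+.006)*UP,velocity=.1,threshold=8); st("near")
r=ctrl.move_l(c+(z0+.0185-.006)*UP,velocity=.012,threshold=3); st("seat",r,z0+.0185)
```

```text
False
at 18.7917 [ 0.4613 -0.2005  0.0065] [-0.4385  0.347  -0.5021] 0.9990236286192986
grip 19.1833 [ 0.4613 -0.2005  0.0067] [-0.9709  0.6119  6.5452] 0.6450593734639919
lift 20.2083 [ 0.4607 -0.2005  0.136 ] [-0.0351 -0.7124 -1.0134] 0.6412980484929277
over 21.3417 [0.5653 0.0715 0.0997] [ 0.3472 -0.6041 -0.4441] 0.6449516179401167
near 22.1833 [0.5658 0.0735 0.0316] [ 0.6779 -0.6803 -0.4124] 0.6455143717746178
seat True 0.025219766680401316 22.7167 [0.566  0.0735 0.0266] [ 2.1773  0.323  -0.2569] 0.6429579170228116
```

Run:
```python
from h import *
np.set_printoptions(precision=4,suppress=True)
E=lambda:np.array(telemetry.get_eef_pos())
ctrl.sleep(.2); print(telemetry.get_force(),E())
for i in range(6):
    r=ctrl.move_l(np.array([.5655,.0735,E()[2]-.001]),velocity=.01,threshold=6); ctrl.sleep(.1)
    F=np.array(telemetry.get_force()); print(r,E(),F)
    if F[2]>3: break
gripper_open(); ctrl.move_l(E()+.12*UP,velocity=.15)
T=wristT(); im=imaging.grab_frame("wrist"); t=imaging.grab_frame("top")
m=lambda im:cv2.connectedComponentsWithStats(cv2.inRange(cv2.cvtColor(im,cv2.COLOR_RGB2HSV),(6,200,110),(18,255,255)))
N,l,s,c=m(im); i=1+np.argmax(s[1:,4]); x,y,w,h=s[i,:4]; print(s[i],onz(ray("wrist",(x+w/2-.5,y+h/2-.5),T),.045),telemetry.get_time())
N,l,s,c=m(t); print([(list(s[i]),onz(ray("top",c[i]),.045)) for i in range(1,N) if s[i,4]>80 and 180<c[i][1]<320])
cv2.imwrite("pics/fin.png",im[:,:,::-1])
```

```text
[2.5106 0.3195 0.1773] [0.5659 0.0735 0.0266]
False [0.5662 0.0736 0.026 ] [ 5.0713 -0.5871  3.7294]
[ 278  206   81   83 5064] [0.5673 0.0731 0.045 ] 24.7333
[]
```

Run:
```python
from h import *
np.set_printoptions(precision=4,suppress=True)
q=quat([0,0,-1],[0,1,0]); rs=[]
for p in([.52,.02,.2],[.5,-.1,.25]):
    ctrl.goto(p,q); T=wristT(); im=imaging.grab_frame("wrist")
    N,l,s,c=cv2.connectedComponentsWithStats(cv2.inRange(cv2.cvtColor(im,cv2.COLOR_RGB2HSV),(6,215,90),(16,255,255)))
    i=1+np.argmax(s[1:,4]*(c[1:,1]<420)); x,y,w,h=s[i,:4]; rs.append(ray("wrist",(x+w/2-.5,y+h/2-.5),T)); print(s[i])
    m=cv2.inRange(cv2.cvtColor(im,cv2.COLOR_RGB2HSV),(82,150,40),(98,255,255)); N,l,s,c=cv2.connectedComponentsWithStats(m); k=[list(s[j]) for j in range(1,N) if s[j,4]>150]; print("teal",k)
print(tri(rs),telemetry.get_time())
```

```text
[363 246  15   9  40]
teal []
[473 260   7   8  19]
teal []
(array([0.5457, 0.0638, 0.0477]), [np.float64(4.527120228411691), np.float64(4.527120228411742)]) 25.8667
```

Run:
```python
from h import *
np.set_printoptions(precision=4,suppress=True)
q=quat([0,0,-1],[0,1,0]); rs=[]
for p in([.5,-.1,.25],[.52,.02,.2]):
    ctrl.goto(p,q); T=wristT(); im=imaging.grab_frame("wrist"); H=cv2.cvtColor(im,cv2.COLOR_RGB2HSV)
    N,l,s,c=cv2.connectedComponentsWithStats(cv2.inRange(H,(6,185,60),(20,255,255)))
    k=[j for j in range(1,N) if s[j,4]>300 and c[j,1]<430]; print([list(map(int,s[j])) for j in k])
    i=max(k,key=lambda j:s[j,4]); x,y,w,h=s[i,:4]; rs.append(ray("wrist",(x+w/2-.5,y+h/2-.5),T))
    m=cv2.inRange(H,(75,120,30),(105,255,255)); N,l,s,c=cv2.connectedComponentsWithStats(m); print("teal",[list(map(int,s[j])) for j in range(1,N) if s[j,4]>150])
    cv2.imwrite(f"pics/f{p[2]}.png",im[:,:,::-1])
print(tri(rs),telemetry.get_time())
```

```text
[[452, 251, 59, 55, 2482]]
teal []
[[345, 245, 65, 66, 3363]]
teal []
(array([0.5668, 0.0732, 0.0455]), [np.float64(0.14405577304044886), np.float64(0.14405577304044992)]) 26.8083
```

Run:
```python
import cv2,numpy as np
for f in("after","f0.25","f0.2","fin"):
    im=cv2.imread(f"pics/{f}.png").astype(int); m=((im[:,:,1]-im[:,:,2]>40)&(im[:,:,0]-im[:,:,2]>25)).astype(np.uint8)
    N,l,s,c=cv2.connectedComponentsWithStats(cv2.morphologyEx(m,cv2.MORPH_CLOSE,np.ones((25,25)))); print(f,[list(map(int,s[j])) for j in range(1,N) if s[j,4]>150])
im=cv2.imread("pics/after.png"); print(im[285,470],im[235,465],im[240,595])
```

```text
after [[460, 247, 123, 43, 1262]]
f0.25 [[410, 192, 106, 18, 952]]
f0.2 []
fin [[151, 67, 54, 76, 1939], [231, 100, 74, 10, 426]]
[ 97 111  71] [77 91 70] [ 96 112  90]
```

```bash
python3 -c "
from workcell import *
print(telemetry.get_force(),workorder.job_done())"
```

```text
the job is handed in; nothing more can be done
[ 0.5463009  -0.89566068 -0.18564897] None
```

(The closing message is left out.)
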